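# Turn the chopping board over on the trolley

## Robot

A 7-joint arm with a two-finger parallel gripper is mounted at the origin on the work surface. World frame = base frame: x ahead of the robot, y to its left, z up, the work surface at z = 0. Lengths are in mm, angles in rad, forces in N, time in s.
With the tool pointing down it reaches from about 400 to 875 mm from the base axis. Payload 4.4 kg.
Tool frame: the origin (TCP) lies midway between the tips of the shut fingers; the grasp point (between the pads) lies 19 mm behind it; z points along the fingers, y is the line along which they close (so a half turn about z gives the same grasp; the last joint's range is limited). The gripper opens to 85 mm and grips with 20 to 120 N. Pads are 22 mm wide; open, the fingers measure 114 mm over their backs; the gripper's body (76 mm by 85 mm) begins 54 mm behind the grasp point. The pads swing forward as they close: fully open they stand 13 mm farther back than shut.
Start: joints at [-1.206, 0.628, 0.038, 1.517, -0.027, 0.996, -0.02], TCP at [271.417, 590.636, 198.813] pointing down, gripper open.
Joint ranges: [-3.06, 3.06], [-0.37, 2.12], [-1.25, 1.32], [0.18, 2.47], [-1.1, 4.24], [0.23, 1.98], [-2.94, 2.94]. Speed limits (rad/s): [2.57, 2.57, 3.14, 3.14, 3.14, 3.14, 3.14].

## Interface

Orientations are given as [roll, pitch, yaw] about the fixed x, y, z axes, in that order (R = Rz(yaw) Ry(pitch) Rx(roll)).
In Python, from cell import ctrl gives the robot as it stands.
- The arm moves only by the shell command python3 -m handwheel 'ROWS'. ROWS is JSON, a list of rows, each a list of 3 entries, a list of its own where there are three numbers: the turn, a rotation vector about the tool's x, y, z in degrees, then the shift along the tool's x, y, z in m, then the closure, from 0 (fully open) to 1 (shut). A call has 1 to 5 rows; each row shifts and turns the commanded pose from where the row before left it, along the tool's axes as they then stand; what a row does not reach is not made up. A row lasts 1/12 s, in which the tool goes at most 41.7 mm and 7.16 degrees, less where a joint would pass 70% of its speed; a pose out of reach is approached as far as the arm can. A call is refused whole if a number of a shift passes 0.0417 or a number of a turn 7.16, either way. A call with a gripper value outside its range is refused whole. The fingers move at their own pace and stop on an object; the grip force is fixed at half the most. Time passes only in rows, so rows that do not move let the fingers close. It gives the time, the measured TCP pose, the force, the opening and the grip force at its end, in the units of the state.
- ctrl.read_state(): the state, without advancing time (a new reading comes with each control period).
- ctrl.get_image(name): name is "side" or "top"; returns a dict with "pixels" (480x640x3 uint8, red, green, blue), "fx", "fy", "cx", "cy" (pixels), "k1" (the pictures are not rectified: a ray, as slopes to the right and down, at radius r is drawn at 1 + k1 r^2 times it, then the intrinsics apply), "pose" (4x4, takes a point from camera to world coordinates). Camera axes: x right, y up, looking along -z (the intrinsics and any distortion apply to the point x, -y, -z); pixel columns grow to the right and rows downward; lengths in mm; the calibration is good to about 2 mm. A picture is of the moment at which its call begins. There is no depth.
- ctrl.finish_job(): hands the job in; it is judged then, once.
The state is a dict: "clock": time; "qpos": joint angles; "qd": joint speeds; "tau": joint torques, N m; "eef_pos": TCP position; "tool_rot": TCP orientation; "force": force on the tool from outside, world axes, zero at the start; "torque": the same for the moment, N m; "width": finger opening in mm; "gripper_force": force on a finger pad.
Only numpy, scipy, OpenCV 4.12 (cv2) and the standard library are available. Lean on these libraries where they do the work, as an engineer would, in place of code of your own. Each camera call takes 0.05 s, during which the arm holds its last target. There are 200 camera calls.

## Task

Turn the chopping board on the trolley over, so that its juice groove, now underneath, faces up for carving. It is too flat to get hold of where it lies: slide it out a little over the trolley's open front edge, get under it there, turn it over, and lay it down without letting it drop. Then push it back until it lies flat on the deck with no part overhanging, and leave everything else on the trolley where it stands.

Things in the scene. Friction and masses are not known exactly. Their poses are not given: they have to be found in the camera images.
- board: light wooden chopping board, 140 (its x) by 220 (its y) by 14 mm, 0.2 to 0.31 kg, square edges, friction on the deck about 0.4. Origin: centre of the face underneath at the start; z points from there to the plain face, up at the start. The under face has a groove 9 mm wide, 3 deep, 16 in from the edge. Starts flat, x along the trolley's -y (0.15 rad), near edge 5 to 65 mm inside the deck's front edge
- trolley: steel trolley, locked, fixed. Origin on the deck surface at the middle of its open front edge, which faces the robot's left; x runs along that edge away from the robot, y out of the edge to the left (world +y), z up. Deck x -310 to 310, y 0 to -470 mm, 36 mm thick, 100 mm above the robot's foot; free space 0.3 m below it and out before its front. Guard rail 60 mm high at both ends and the back, none in front
- corner0 (a point): corner of the board at board x = -70 mm, y = -110 mm, half-way through its thickness; turns with the board
- corner1 (a point): corner of the board at board x = -70 mm, y = 110 mm, half-way through its thickness; turns with the board
- corner2 (a point): corner of the board at board x = 70 mm, y = 110 mm, half-way through its thickness; turns with the board
- corner3 (a point): corner of the board at board x = 70 mm, y = -110 mm, half-way through its thickness; turns with the board
- pot: aluminium pot, 150 mm across, 100 mm high, two side handles at 85 mm that reach 108 mm from the axis; origin at the centre of its underside; stands at the back of the deck. To be left alone
- bowl_outer: white plastic bowl, 150 mm across, 62 mm high, the outer of two nested; origin at the centre of its underside; at the back of the deck beside the pot. To be left alone
- bowl_inner: white plastic bowl, 124 mm across, 62 mm high, nested in the outer one; origin at the centre of its underside. To be left alone
- masher: wooden masher standing on its head, 70 mm across at the foot, 200 mm tall, handle 30 mm thick; origin at the centre of its foot; beyond the board as seen from the robot. To be left alone
- spoon: steel serving spoon, 240 mm long, lying along its x with its 58 mm round bowl at +x, 14 mm high; origin under its middle; on the deck between the board and the pot. To be left alone
- jar: glass jar with a steel cap, 64 mm across, 85 mm high; origin at the centre of its underside; beside the masher. To be left alone

How it is judged:
By the outcome, as a careful person would: the job done as asked, in the order asked, and still so for the second after the job is handed in, with the robot touching nothing.
It also fails if it takes over 72 s, if anything falls off the work surface, if the arm or the gripper's body presses on something with over 40 N, if the wrist force passes 120 N, or if a joint passes its speed limit or range.

## Working session

There is one attempt and no reset: what is moved stays moved. The work goes in short steps, Python scripts to look and compute and a shell command to move; the robot and the scene stay as the last step left them, time stands still between calls to the robot, and variables do not carry over. Pictures are saved under pics/ and viewed, at most 10 in all, crops included, and the job is handed in when it is done.

```bash
mkdir -p pics; ls; python3 - <<'E'
from cell import ctrl
import cv2,numpy as np
s=ctrl.read_state();print(s)
for n in("top","side"):
    i=ctrl.get_image(n);cv2.imwrite(f"pics/{n}0.png",i["pixels"][:,:,::-1]);print(n,{k:v for k,v in i.items() if k!="pixels"})
E
```

```text
pics
{'clock': 0.0, 'qpos': array([-1.20580482,  0.62938178,  0.03844315,  1.51835396, -0.02700414,
        0.99629266, -0.02001313]), 'qd': array([ 0.00055931, -0.00057667, -0.00019317, -0.00063686,  0.00015688,
        0.00114872,  0.00071543]), 'tau': array([ 9.45846136e-05, -5.63400042e+01,  1.22644342e+00, -1.93438375e+01,
        1.10857340e-02,  1.07626832e-02,  6.91222013e-06]), 'eef_pos': array([271.12274737, 590.00573262, 197.87055491]), 'tool_rot': array([-3.13967512e+00,  2.41515087e-05,  2.71078514e+00]), 'force': array([ 0.01554174,  0.11395747, -0.78257069]), 'torque': array([-0.00294053, -0.00014515,  0.04876183]), 'gripper_force': 0.0, 'width': 85.40027005413087}
top {'fx': 451.94293848020675, 'fy': 451.94293848020675, 'cx': 320.1830454709895, 'cy': 244.3798567460153, 'k1': -0.028995039201254038, 'pose': array([[-1.51450667e-02,  9.98038614e-01, -6.07416792e-02,
         5.35105508e+02],
       [-9.99835245e-01, -1.45084466e-02,  1.09081869e-02,
        -4.60933018e+01],
       [ 1.00055243e-02,  6.08968769e-02,  9.98093913e-01,
         9.11421766e+02],
       [ 0.00000000e+00,  0.00000000e+00,  0.00000000e+00,
         1.00000000e+00]])}
side {'fx': 494.2949566663199, 'fy': 494.2949566663199, 'cx': 321.70059960531535, 'cy': 235.74535912445694, 'k1': -0.12906298632954466, 'pose': array([[ 7.48291415e-01,  4.98973640e-01, -4.37133005e-01,
         1.67292002e+02],
       [-6.63348905e-01,  5.68105633e-01, -4.87056692e-01,
        -5.27496544e+02],
       [ 5.30927174e-03,  6.54432041e-01,  7.56102186e-01,
         8.44348548e+02],
       [ 0.00000000e+00,  0.00000000e+00,  0.00000000e+00,
         1.00000000e+00]])}
```

View pics/top0.png

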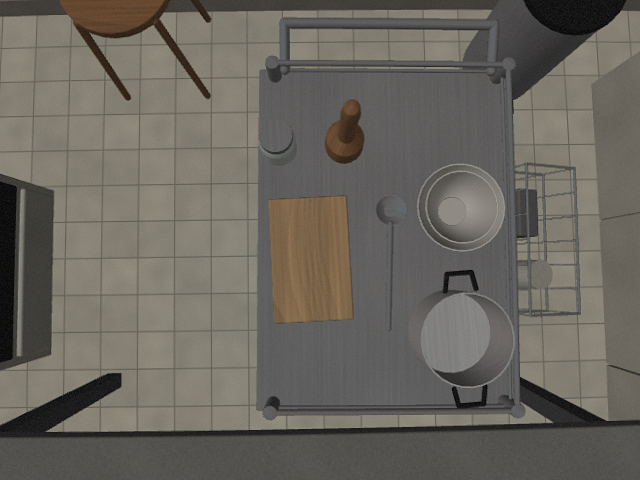

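View pics/side0.png

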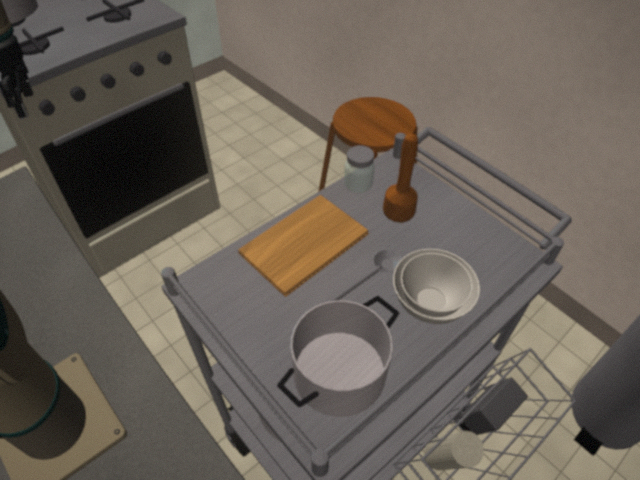

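The top view has world +x up and +y to the left. The board's corners are near (269,200), (346,196), (353,319) and (274,323), the deck's front edge is near column 259, the spoon is at column ~390, the jar near (277,145) and the masher foot near (345,145).

```bash
cat > h.py <<'E'
from cell import ctrl
import cv2,numpy as np
from scipy.spatial.transform import Rotation as R
def p2w(i,uv,z):
    "pixels -> world points on plane z"
    K=np.array([[i["fx"],0,i["cx"]],[0,i["fy"],i["cy"]],[0,0,1]])
    u=cv2.undistortPoints(np.array(uv,float).reshape(-1,1,2),K,np.array([i["k1"],0,0,0,0]))[:,0]
    d=np.c_[u[:,0],-u[:,1],-np.ones(len(u))]@i["pose"][:3,:3].T
    o=i["pose"][:3,3]
    return o+d*((z-o[2])/d[:,2])[:,None]
def snap(n,f,box=None,k=1):
    i=ctrl.get_image(n);im=i["pixels"][:,:,::-1]
    if box:im=im[box[1]:box[3],box[0]:box[2]]
    cv2.imwrite("pics/"+f,cv2.resize(im,None,fx=k,fy=k,interpolation=cv2.INTER_CUBIC));return i
E
python3 - <<'E'
from h import *
np.set_printoptions(suppress=True,precision=1)
i=ctrl.get_image("top")
print("board",p2w(i,[(269,200),(346,196),(353,319),(274,323)],114))
print("deck edge",p2w(i,[(260,160),(259,230),(258,350),(258,400)],100))
print("spoon",p2w(i,[(391,222),(389,330),(378,210)],105))
print("jar,masher foot",p2w(i,[(283,160),(345,160),(261,152)],105))
E
```

```text
board [[ 664.    35.   114. ]
 [ 669.3 -102.1  114. ]
 [ 451.8 -110.4  114. ]
 [ 447.    28.1  114. ]]
deck edge [[739.9  52.2 100. ]
 [612.   54.8 100. ]
 [398.3  58.2 100. ]
 [310.7  59.  100. ]]
spoon [[ 622.6 -182.8  105. ]
 [ 430.3 -174.6  105. ]
 [ 644.6 -159.9  105. ]]
jar,masher foot [[ 738.1   10.   105. ]
 [ 736.6 -102.2  105. ]
 [ 753.3   49.7  105. ]]
```

```bash
for k in 1 2; do :; done
python3 -m handwheel '[[[0,0,6.6],[0,0,0],0],[[0,0,6.6],[0,0,0],0],[[0,0,6.6],[0,0,0],0],[[0,0,6.6],[0,0,0],0],[[0,0,6.6],[0,0,0],0]]'
python3 -m handwheel '[[[0,0,6.6],[0,0,0],0],[[0,0,6.6],[0,0,0],0],[[0,0,6.6],[0,0,0],0],[[0,0,6.6],[0,0,0],0],[[0,0,6.6],[0,0,0],0]]'
python3 -c "from h import *;print(ctrl.read_state()['qpos'])"
```

```text
clock: 0.57
eef_pos: [271.3, 590.4, 198.4]
tool_rot: [-3.141, 0.0, 2.129]
force: [-0.4, -0.5, 0.6]
width: 85.0
gripper_force: 0.0
clock: 0.98
eef_pos: [271.2, 590.4, 198.5]
tool_rot: [-3.141, 0.001, 1.553]
force: [0.3, 0.1, -0.4]
width: 85.5
gripper_force: 0.0
[-1.38956252  0.65265428  0.35709228  1.52397581 -0.2532609   1.01155543
 -0.98227173]
```

```bash

python3 -m handwheel '[[[0,0,0],[-0.0355,0.0149,0],0],[[0,0,0],[-0.0355,0.0149,0],0],[[0,0,0],[-0.0355,0.0149,0],0],[[0,0,0],[-0.0355,0.0149,0],0],[[0,0,0],[-0.0355,0.0149,0],0]]' | head -2
python3 -m handwheel '[[[0,0,0],[-0.0355,0.0149,0],0],[[0,0,0],[-0.0355,0.0149,0],0],[[0,0,0],[-0.0355,0.0149,0],0],[[0,0,0],[-0.0355,0.0149,0],0],[[0,0,0],[-0.0355,0.0149,0],0]]' | head -2
python3 -m handwheel '[[[0,0,0],[-0.0355,0.0149,0],0],[[0,0,0],[-0.0355,0.0149,0],0],[[0,0,0],[-0.0355,0.0149,0],0],[[0,0,0],[-0.0355,0.0149,0],0],[[0,0,0],[-0.0355,0.0149,0],0]]' | head -2
python3 -m handwheel '[[[0,0,0],[-0.0355,0.0149,0],0],[[0,0,0],[-0.0355,0.0149,0],0],[[0,0,0],[-0.0355,0.0149,0],0],[[0,0,0],[-0.0355,0.0149,0],0],[[0,0,0],[-0.0355,0.0149,0],0]]'
python3 - <<'E'
from h import *
print(ctrl.read_state()['qpos']);snap("top","top1.png",(220,80,540,320),2.5)
E
```

```text
clock: 1.4
eef_pos: [344.0, 410.5, 198.6]
clock: 1.82
eef_pos: [416.4, 232.2, 198.8]
clock: 2.23
eef_pos: [488.8, 53.8, 198.8]
clock: 2.65
eef_pos: [561.1, -124.6, 198.6]
tool_rot: [-3.141, -0.0, 1.559]
force: [-0.2, 0.5, -0.4]
width: 85.6
gripper_force: 0.0
[-0.07745693  0.54556899  0.38359519  1.74004133 -0.24991206  0.90474864
  0.39933582]
```

View pics/top1.png

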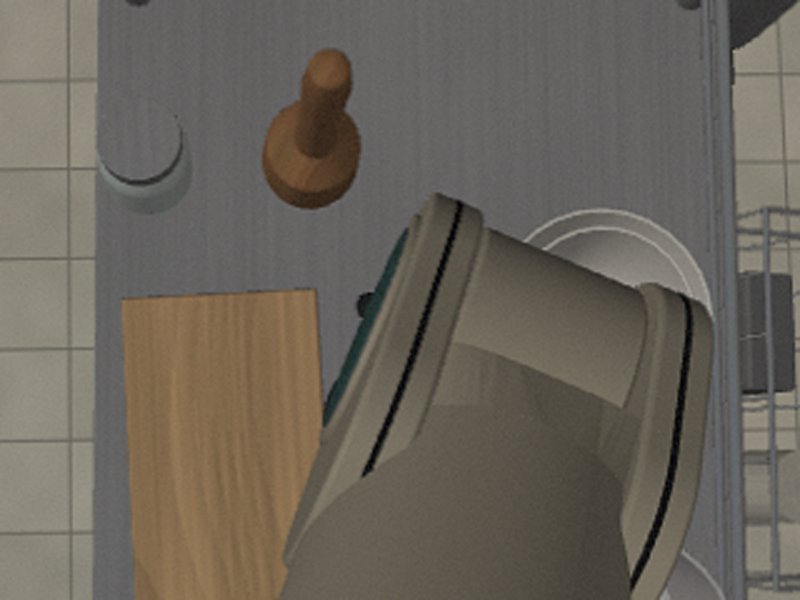

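```bash

python3 -m handwheel '[[[0,0,0],[-0.004,-0.002,0.03],0],[[0,0,0],[0,0,0.03],0],[[0,0,0],[0,0,0.03],0],[[0,0,0],[0,0,0.006],0],[[0,0,0],[0,0,0],0]]'
python3 -m handwheel '[[[0,0,0],[0,0,0.004],0],[[0,0,0],[0,0,0.004],0],[[0,0,0],[0,0,0.002],0],[[0,0,0],[0,0,0],0]]'
python3 -m handwheel '[[[0,0,0],[0.01,0,0],0],[[0,0,0],[0.01,0,0],0],[[0,0,0],[0,0,0],0]]'
python3 - <<'E'
from h import *
i=snap("side","side1.png",(200,140,440,320),3.3)
E
```

```text
clock: 3.12
eef_pos: [557.0, -126.2, 100.9]
tool_rot: [-3.137, -0.001, 1.559]
force: [-0.3, -0.6, 0.6]
width: 85.6
gripper_force: 0.0
clock: 3.45
eef_pos: [559.4, -126.8, 93.5]
tool_rot: [3.14, 0.0, 1.559]
force: [0.1, -0.7, 0.0]
width: 85.8
gripper_force: 0.0
clock: 3.7
eef_pos: [559.4, -102.9, 93.0]
tool_rot: [-3.142, -0.003, 1.563]
force: [-1.0, 0.7, 0.8]
width: 85.3
gripper_force: 0.0
```

View pics/side1.png

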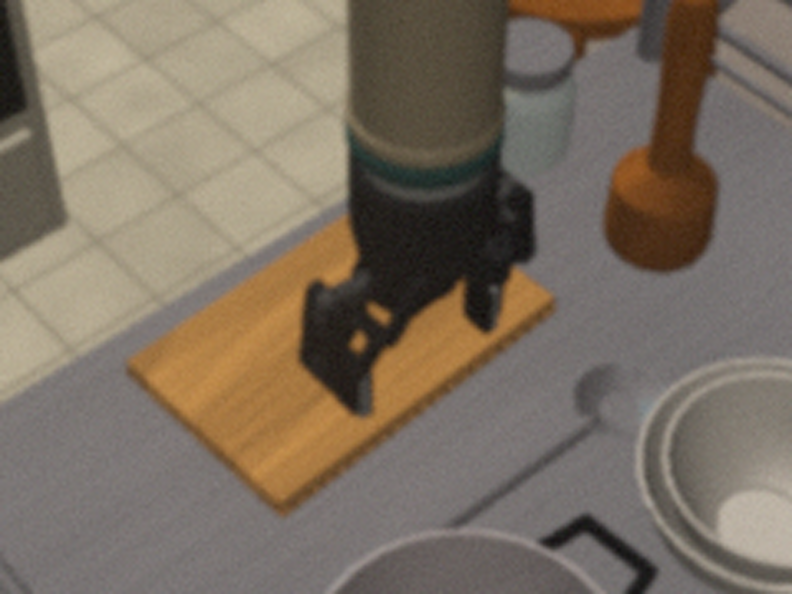

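```bash
python3 - <<'E'
from h import *
np.set_printoptions(suppress=True,precision=1)
i=ctrl.get_image("side")
for z in (100,106,114,120,130): print(z,p2w(i,[(200+362/3.3,140+412/3.3),(200+488/3.3,140+330/3.3)],z)[:,:2].tolist())
c=lambda u,v:(200+u/3.3,140+v/3.3)
print(p2w(i,[c(127,368),c(285,512),c(553,303)],114))
E
```

```text
100 [[532.1295560499428, -87.59512944710934], [629.1581142534382, -90.519213165552]]
106 [[529.1886954402617, -91.14106031093257], [625.4351316782044, -94.0415737512256]]
114 [[525.2675479606868, -95.8689681293634], [620.471154911226, -98.73805453212373]]
120 [[522.3266873510056, -99.41489899318657], [616.7481723359923, -102.26041511779732]]
130 [[517.4252530015369, -105.32478376622521], [610.5432013772694, -108.13101609391998]]
[[ 444.    17.9  114. ]
 [ 450.  -119.9  114. ]
 [ 664.3 -109.   114. ]]
```

```bash
python3 - <<'E'
from h import *
a=cv2.imread("pics/top0.png");b=ctrl.get_image("top")["pixels"][:,:,::-1]
a2=cv2.imread("pics/side0.png");b2=ctrl.get_image("side")["pixels"][:,:,::-1]
f=lambda im,sl:(im[sl].astype(int)[...,2]-im[sl].astype(int)[...,0])
for r in (210,250,300):
  print(r,f(a,np.s_[r,262:282]),f(b,np.s_[r,262:282]),sep="\n")
for c in (265,290):
  print(c,f(a2,np.s_[262:302,c]),f(b2,np.s_[262:302,c]),sep="\n")
E
```

```text
210
[ 1  2  0  0  1 -1 10 46 53 52 49 52 52 53 53 51 51 51 52 53]
[ 1  1  2 -1  0  0 11 46 57 56 52 56 55 55 54 52 57 53 56 54]
250
[ 1  1  2 -1  0  1  2 -4 15 55 51 51 51 53 52 53 50 51 52 48]
[ 2  3  3  1  0  0  0 -1 14 55 56 56 52 55 54 54 55 53 56 52]
300
[ 0  1  1  2  1  1  0  1 -1  1  5 40 53 51 52 52 51 52 51 54]
[ 1 -1  0  1 -1  2 -1  0  1 -2  6 42 54 56 54 55 53 56 55 56]
265
[ 94  92  95  96  98 101  99  94  93  94  95  90  85  67  60  49  34  20
  10   5  10   4  10   8   6   7   7   6   7   5   7   9   9   7   7   8
   8   4   8   2]
[100  97  98 104 107 103 102 101  97 100  99  94  88  75  69  57  35  17
  12   8   9   8   7   7   6  11   7   9   7   9   6   8   8   4   9   6
   5   3   7   9]
290
[ 95  93  94  95  97  96  99 105 103 108 106 111 111 111 104 100 101 103
 102 106 100  95  94  94  96  89  74  63  56  54  44  31  13   8   9   8
  10   8   8   9]
[ 99  97  96  98  95 102 106 112 113 112 114 115 117 115 111 105 108 112
 105 108 105 100 102 104 101  90  78  66  59  59  46  29  19  10   6   8
   5   6   7   7]
```

```bash

python3 -m handwheel '[[[0,0,0],[-0.014,0,0],0],[[0,0,0],[-0.014,0,0],0],[[0,0,0],[0,0,0],0]]' | head -4
python3 -m handwheel '[[[0,0,0],[0,0,0.004],0],[[0,0,0],[0,0,0.002],0],[[0,0,0],[0,0,0],0]]' | head -4
python3 -m handwheel '[[[0,0,0],[0,0,0.002],0],[[0,0,0],[0,0,0.002],0],[[0,0,0],[0,0,0],0]]'| head -4
python3 - <<'E'
from h import *
i=snap("side","side2.png",(200,140,440,320),3.3)
E
```

```text
clock: 4.15
eef_pos: [558.6, -139.1, 93.1]
tool_rot: [3.141, 0.003, 1.554]
force: [0.5, -0.3, 0.1]
clock: 4.4
eef_pos: [558.3, -133.5, 86.0]
tool_rot: [-3.14, -0.001, 1.56]
force: [-0.9, -0.6, -0.7]
clock: 4.65
eef_pos: [558.5, -134.2, 82.3]
tool_rot: [-3.141, -0.0, 1.56]
force: [-0.0, -0.4, -0.5]
```

View pics/side2.png

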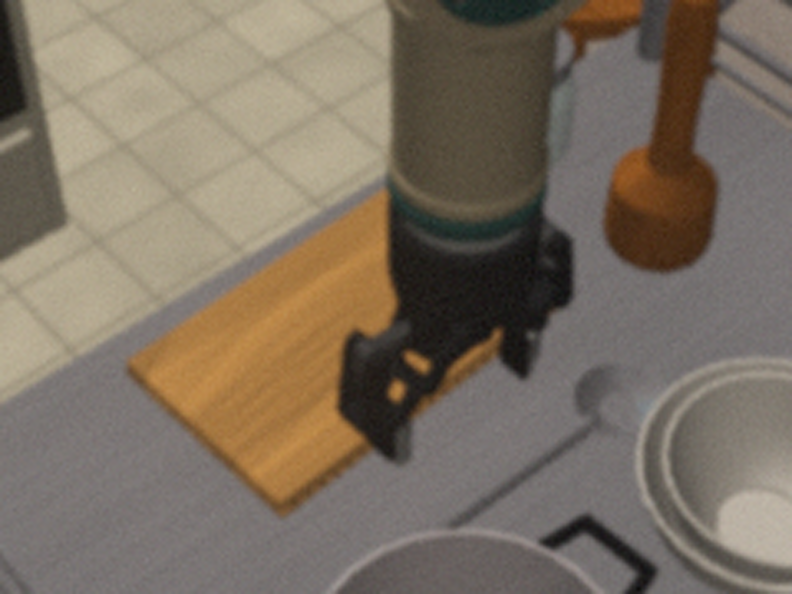

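```bash

python3 -m handwheel '[[[0,0,0],[0,0,0.002],0],[[0,0,0],[0,0,0.002],0],[[0,0,0],[0,0,0],0]]' | sed -n 2,4p
python3 -m handwheel '[[[0,0,0],[0,0,0.002],0],[[0,0,0],[0,0,0.001],0],[[0,0,0],[0,0,0],0]]' | sed -n 2,4p
python3 - <<'E'
from h import *
np.set_printoptions(suppress=True,precision=1)
i=ctrl.get_image("side")
b=i["pixels"][230:290,290:380,::-1];cv2.imwrite("pics/side3.png",cv2.resize(b,None,fx=8,fy=8,interpolation=cv2.INTER_CUBIC))
E
```

```text
eef_pos: [558.5, -134.7, 78.4]
tool_rot: [-3.141, -0.0, 1.559]
force: [-0.0, 0.4, -0.8]
eef_pos: [558.6, -134.8, 75.5]
tool_rot: [-3.141, -0.0, 1.559]
force: [0.7, -0.3, -0.4]
```

View pics/side3.png

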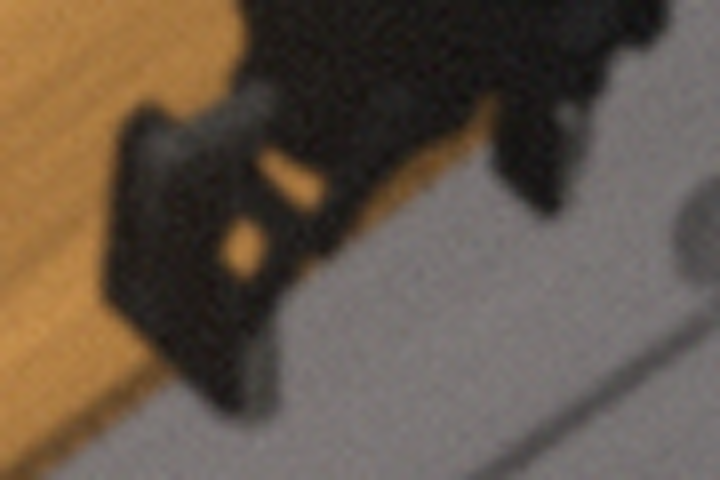

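```bash
python3 - <<'E'
from h import *
np.set_printoptions(suppress=True,precision=1)
i=ctrl.get_image("side")
c=lambda u,v:(290+u/8,230+v/8)
for z in (95,100,106,114,120): print(z,p2w(i,[c(240,418),c(105,297),c(275,415),c(550,215)],z)[:,:2].round(1).tolist())
E
```

```text
95 [[522.4, -128.1], [521.6, -80.5], [529.1, -132.9], [618.5, -132.6]]
100 [[520.1, -130.8], [519.3, -83.5], [526.7, -135.5], [615.5, -135.3]]
106 [[517.2, -134.0], [516.4, -87.1], [523.8, -138.6], [611.9, -138.4]]
114 [[513.4, -138.3], [512.7, -91.9], [519.9, -142.9], [607.1, -142.6]]
120 [[510.6, -141.5], [509.8, -95.4], [517.0, -146.0], [603.5, -145.8]]
```

```bash
python3 - <<'E'
from h import *
np.set_printoptions(suppress=True,precision=1)
S=ctrl.get_image("side");T=ctrl.get_image("top")
c=lambda u,v:(200+u/3.3,140+v/3.3)
for s,t in ((c(127,368),(274,323)),(c(285,510),(353,319)),(c(553,303),(346,196)),((322,197),(269,200))):
  p=[p2w(S,[s],0)[0],p2w(T,[t],0)[0]];q=[S["pose"][:3,3],T["pose"][:3,3]]
  d=np.array([(a-b)/np.linalg.norm(a-b) for a,b in zip(p,q)])
  l=np.linalg.lstsq(np.c_[d[0],-d[1]],q[1]-q[0],rcond=None)[0]
  print(q[0]+l[0]*d[0],q[1]+l[1]*d[1])
E
```

```text
[448.6  27.  101.8] [445.7  29.2 102.3]
[ 454.4 -113.8  104.9] [ 450.8 -111.1  105. ]
[ 671.4 -103.1  103.6] [ 671.1 -102.8  103.5]
[670.4  33.1 100.6] [666.2  36.4 100.3]
```

```bash

python3 -m handwheel '[[[0,0,0],[0,0,0.002],0],[[0,0,0],[0,0,0.002],0],[[0,0,0],[0,0,0],0]]' | sed -n 2,4p
python3 -m handwheel '[[[0,0,0],[0,0,0.002],0],[[0,0,0],[0,0,0.001],0],[[0,0,0],[0,0,0],0]]' | sed -n 2,4p
python3 -c "
from h import *
s=ctrl.read_state();print(s['qpos'],s['tau'],s['torque'])"
```

```text
eef_pos: [558.5, -134.7, 71.4]
tool_rot: [-3.141, -0.0, 1.559]
force: [-0.1, -0.1, -0.7]
eef_pos: [558.6, -134.8, 68.5]
tool_rot: [-3.141, -0.0, 1.559]
force: [0.3, 0.1, 0.5]
[-2.90606045e-04  7.16119128e-01  2.97637423e-01  1.85103995e+00
 -3.35729797e-01  6.24147564e-01  4.91253293e-01] [ 3.78853362e-02 -5.28731668e+01  5.03879830e+00 -1.27681473e+01
  2.03938012e-03 -3.21859913e-02  6.60647682e-03] [-0.01097009 -0.01126108 -0.00215321]
```

```bash

for n in 1 ; do :; done
python3 -m handwheel '[[[0,0,0],[0,0,0.002],0],[[0,0,0],[0,0,0.001],0],[[0,0,0],[0,0,0],0]]' | sed -n 2,4p
python3 -m handwheel '[[[0,0,0],[0,0,0.002],0],[[0,0,0],[0,0,0.001],0],[[0,0,0],[0,0,0],0]]' | sed -n 2,4p
python3 -c "
from h import *
a=ctrl.get_image('side')['pixels'][230:290,290:380,::-1];b=ctrl.get_image('top')['pixels'][60:420,240:540,::-1]
cv2.imwrite('pics/s4.png',np.hstack([cv2.resize(a,(540,360),interpolation=cv2.INTER_CUBIC),b[:, :260]]))"
```

```text
eef_pos: [558.6, -134.8, 65.5]
tool_rot: [-3.141, -0.0, 1.559]
force: [-0.3, -0.8, -0.6]
eef_pos: [558.6, -134.8, 62.5]
tool_rot: [-3.141, -0.0, 1.559]
force: [0.2, -0.5, 0.2]
```

View pics/s4.png

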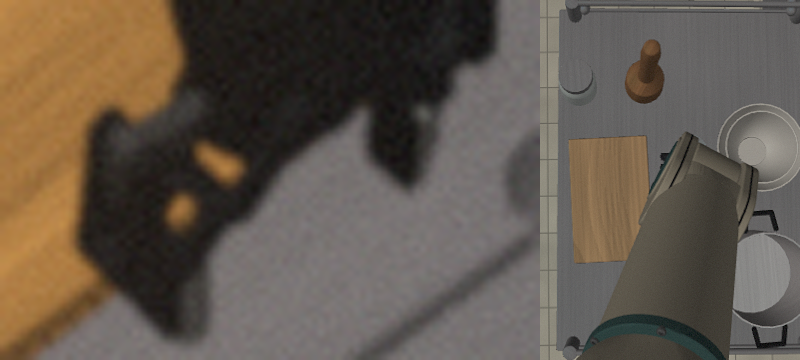

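The finger tips are at about (180,338) in the left crop, behind the board's back edge, and the board hasn't moved. I'll keep lowering until I feel contact.

```bash

python3 -m handwheel '[[[0,0,0],[0,0,0.002],0],[[0,0,0],[0,0,0.001],0],[[0,0,0],[0,0,0],0]]' | sed -n 2,4p
python3 -m handwheel '[[[0,0,0],[0,0,0.002],0],[[0,0,0],[0,0,0],0]]' | sed -n 2,4p
python3 -m handwheel '[[[0,0,0],[0,0,0.002],0],[[0,0,0],[0,0,0],0]]' | sed -n 2,4p
python3 -m handwheel '[[[0,0,0],[0,0,0.001],0],[[0,0,0],[0,0,0],0]]' | sed -n 2,4p
```

```text
eef_pos: [558.6, -134.8, 59.5]
tool_rot: [-3.141, -0.0, 1.559]
force: [-0.2, -0.4, 0.0]
eef_pos: [558.5, -134.8, 57.5]
tool_rot: [-3.141, -0.0, 1.559]
force: [-0.4, 0.2, 0.3]
eef_pos: [558.6, -134.8, 55.5]
tool_rot: [-3.141, -0.0, 1.559]
force: [0.1, -0.4, -0.9]
eef_pos: [558.7, -134.8, 54.6]
tool_rot: [-3.141, -0.0, 1.559]
force: [-0.3, 0.4, 0.2]
```

```bash

python3 -m handwheel '[[[0,0,0],[0,0,0.002],0],[[0,0,0],[0,0,0],0]]' | sed -n '2p;4p'
python3 -m handwheel '[[[0,0,0],[0,0,0.002],0],[[0,0,0],[0,0,0],0]]' | sed -n '2p;4p'
python3 -m handwheel '[[[0,0,0],[0,0,0.002],0],[[0,0,0],[0,0,0],0]]' | sed -n '2p;4p'
```

```text
eef_pos: [558.8, -134.9, 54.4]
force: [-3.8, 2.2, 13.3]
eef_pos: [558.9, -134.8, 54.3]
force: [-5.8, 2.7, 29.8]
eef_pos: [559.0, -134.8, 54.2]
force: [-11.0, 3.3, 44.9]
```

```bash

python3 -m handwheel '[[[0,0,0],[0,0,-0.006],0],[[0,0,0],[0,0,-0.004],0],[[0,0,0],[0,0,0],0]]' | sed -n '2p;4p'
python3 -m handwheel '[[[0,0,0],[0.006,0,0],0],[[0,0,0],[0.006,0,0],0],[[0,0,0],[0.006,0,0],0],[[0,0,0],[0.006,0,0],0],[[0,0,0],[0,0,0],0]]' | sed -n '2p;4p'
python3 -m handwheel '[[[0,0,0],[0.006,0,0],0],[[0,0,0],[0.006,0,0],0],[[0,0,0],[0.006,0,0],0],[[0,0,0],[0,0,0],0]]' | sed -n '2p;4p'
python3 - <<'E'
from h import *
np.set_printoptions(suppress=True,precision=1)
i=ctrl.get_image("top");b=i["pixels"].astype(int);d=b[...,0]-b[...,2]
for r in (215,250,290,310): print(r,np.argmax(d[r,240:300]>25)+240)
E
```

```text
eef_pos: [559.5, -135.0, 59.7]
force: [-0.1, 0.5, -0.2]
eef_pos: [558.8, -108.4, 58.1]
force: [0.7, 0.6, 0.1]
eef_pos: [559.4, -90.7, 58.7]
force: [0.3, -0.3, 0.1]
215 255
250 255
290 255
310 255
```

```bash

python3 -m handwheel '[[[0,0,0],[0.006,0,0],0],[[0,0,0],[0.006,0,0],0],[[0,0,0],[0.006,0,0],0],[[0,0,0],[0.006,0,0],0],[[0,0,0],[0.006,0,0],0]]' | sed -n '2p;4p'
python3 -m handwheel '[[[0,0,0],[0.006,0,0],0],[[0,0,0],[0.004,0,0],0],[[0,0,0],[0.003,0,0],0],[[0,0,0],[0,0,0],0]]' | sed -n '2p;4p'
python3 - <<'E'
from h import *
np.set_printoptions(suppress=True,precision=1)
i=ctrl.get_image("top");b=i["pixels"].astype(int);d=b[...,0]-b[...,2]
c=[(np.argmax(d[r,200:300]>25)+200,r) for r in (205,230,250,290,310)]
print(c,p2w(i,c,114)[:,1], p2w(i,c,103)[:,1])
print(ctrl.read_state()['qpos'])
E
```

```text
eef_pos: [559.7, -62.3, 58.9]
force: [0.5, -1.3, 0.9]
eef_pos: [559.7, -48.6, 58.7]
force: [0.1, -0.4, -0.1]
[(np.int64(232), 205), (np.int64(231), 230), (np.int64(231), 250), (np.int64(231), 290), (np.int64(231), 310)] [100.7 102.6 102.7 103.  103.2] [102.8 104.7 104.8 105.1 105.2]
[-0.2  0.7  0.3  1.9 -0.4  0.6  0.4]
```

```bash

python3 -m handwheel '[[[0,0,0],[-0.012,0,0],0],[[0,0,0],[-0.013,0,-0.02],0],[[0,0,0],[-0.01,0,-0.03],0],[[0,0,0],[0,0,-0.03],1],[[0,0,0],[0,0,0],1]]' | sed -n '2p;5p'
python3 -m handwheel '[[[0,0,0],[0,0,0],1],[[0,0,0],[0,0,0],1],[[0,0,0],[0,0,0],1],[[0,0,0],[0,0,0],1],[[0,0,0],[0,0,0],1]]' | sed -n '2p;4,5p'
python3 -m handwheel '[[[0,0,0],[0,0,0.01],1],[[0,0,0],[0,0,0.01],1],[[0,0,0],[0,0,0.003],1],[[0,0,0],[0,0,0],1]]' | sed -n '2p;4,5p'
python3 -m handwheel '[[[0,0,0],[0,0,0.003],1],[[0,0,0],[0,0,0.002],1],[[0,0,0],[0,0,0],1]]' | sed -n '2p;4,5p'
python3 -m handwheel '[[[0,0,0],[0,0,0.002],1],[[0,0,0],[0,0,0.0],1]]' | sed -n '2p;4,5p'
```

```text
eef_pos: [562.8, -88.4, 143.9]
width: 63.8
eef_pos: [558.6, -84.7, 137.7]
force: [0.0, 0.0, 0.4]
width: 0.9
eef_pos: [558.1, -84.5, 114.0]
force: [0.1, -1.3, -0.8]
width: 0.1
eef_pos: [559.2, -84.8, 110.5]
force: [0.2, -0.9, -0.4]
width: 0.0
eef_pos: [559.4, -84.8, 108.7]
force: [0.9, -0.5, 0.3]
width: 0.1
```

```bash

python3 -m handwheel '[[[0,0,0],[0,0,0.003],1],[[0,0,0],[0,0,0.002],1],[[0,0,0],[0,0,0],1]]' | sed -n '2p;4p'
python3 -m handwheel '[[[0,0,0],[0,0,0.002],1],[[0,0,0],[0,0,0.002],1],[[0,0,0],[0,0,0],1]]' | sed -n '2p;4p'
python3 -m handwheel '[[[0,0,0],[0,0,0.002],1],[[0,0,0],[0,0,0.0],1]]' | sed -n '2p;4p'
python3 -m handwheel '[[[0,0,0],[0,0,0.002],1],[[0,0,0],[0,0,0.0],1]]' | sed -n '2p;4p'
```

```text
eef_pos: [559.1, -84.7, 103.4]
force: [-0.5, 0.2, -0.4]
eef_pos: [559.1, -84.8, 99.4]
force: [0.3, 0.1, -0.4]
eef_pos: [559.2, -84.8, 97.5]
force: [-0.6, 0.7, -0.1]
eef_pos: [559.2, -84.8, 95.5]
force: [-0.4, 0.1, -0.3]
```

```bash

python3 -m handwheel '[[[0,0,0],[0,0,0.002],1],[[0,0,0],[0,0,0.002],1],[[0,0,0],[0,0,0],1]]' | sed -n '2p;4p'
python3 -m handwheel '[[[0,0,0],[0,0,0.002],1],[[0,0,0],[0,0,0.0],1]]' | sed -n '2p;4p'
python3 -m handwheel '[[[0,0,0],[0,0,0.002],1],[[0,0,0],[0,0,0.0],1]]' | sed -n '2p;4p'
python3 -m handwheel '[[[0,0,0],[0,0,0.002],1],[[0,0,0],[0,0,0.0],1]]' | sed -n '2p;4p'
```

```text
eef_pos: [559.1, -84.8, 91.4]
force: [0.5, 0.5, -0.4]
eef_pos: [559.1, -84.8, 89.5]
force: [-0.4, -0.2, 0.4]
eef_pos: [559.2, -84.8, 87.5]
force: [-0.2, -0.4, -1.1]
eef_pos: [559.2, -84.8, 85.5]
force: [-0.1, 0.4, 0.4]
```

```bash

python3 -m handwheel '[[[0,0,0],[0,0,0.003],1],[[0,0,0],[0,0,0.003],1],[[0,0,0],[0,0,0],1]]' | sed -n '2p;4p'
python3 -m handwheel '[[[0,0,0],[0,0,0.003],1],[[0,0,0],[0,0,0.003],1],[[0,0,0],[0,0,0.0],1]]' | sed -n '2p;4p'
python3 -m handwheel '[[[0,0,0],[0,0,0.003],1],[[0,0,0],[0,0,0.0],1]]' | sed -n '2p;4p'
python3 -m handwheel '[[[0,0,0],[0,0,0.002],1],[[0,0,0],[0,0,0.0],1]]' | sed -n '2p;4p'
python3 -m handwheel '[[[0,0,0],[0,0,0.002],1],[[0,0,0],[0,0,0.0],1]]' | sed -n '2p;4p'
```

```text
eef_pos: [558.9, -84.7, 79.1]
force: [-0.5, 0.7, -0.0]
eef_pos: [558.9, -84.7, 73.1]
force: [0.1, -1.2, -0.5]
eef_pos: [559.1, -84.8, 70.3]
force: [0.1, 0.3, -0.1]
eef_pos: [559.2, -84.8, 68.5]
force: [0.1, -0.3, -0.3]
eef_pos: [559.6, -84.9, 67.6]
force: [-1.5, -0.2, 8.1]
```

```bash

python3 -m handwheel '[[[0,0,0],[0,0,-0.01],1],[[0,0,0],[0,0,-0.04],1],[[0,0,0],[0,0,-0.04],1],[[0,0,0],[0,0,-0.04],1],[[0,0,0],[0,0,-0.04],1]]' | sed -n '2p;4p'
python3 -m handwheel '[[[0,0,0],[0.04,0,0],0.8],[[0,0,0],[0.04,0,0],0.6],[[0,0,0],[0.04,0,0],0.6],[[0,0,0],[0.04,0,0],0.6],[[0,0,0],[0.04,0,0],0.6]]' | sed -n '2p;4p'
python3 -m handwheel '[[[0,0,0],[0.04,0,0],0.6],[[0,0,0],[0.04,0,0],0.6],[[0,0,0],[0,0,0],0.6],[[0,0,0],[0,0,0],0.6]]'
python3 -m handwheel '[[[0,-7,0],[0,0,0],0.6],[[0,-7,0],[0,0,0],0.6],[[0,-7,0],[0,0,0],0.6],[[0,-7,0],[0,0,0],0.6],[[0,0,0],[0,0,0],0.6]]'
python3 -c "
from h import *
print(ctrl.read_state()['qpos'])"
```

```text
eef_pos: [559.0, -85.0, 239.2]
force: [1.5, 0.7, 1.2]
eef_pos: [561.5, 116.9, 237.6]
force: [0.6, -0.6, -0.2]
clock: 14.93
eef_pos: [561.9, 198.7, 236.7]
tool_rot: [-3.141, -0.001, 1.565]
force: [-0.3, -0.6, -0.3]
width: 34.0
gripper_force: 0.0
clock: 15.35
eef_pos: [560.9, 201.8, 232.2]
tool_rot: [-3.135, 0.493, 1.572]
force: [-0.8, 2.4, -0.9]
width: 34.4
gripper_force: 0.0
[-0.94081644  0.74941404  0.56841894  1.44485757  0.06272748  1.26809196
 -0.48472987]
```

```bash

python3 -m handwheel '[[[0,-7,0],[0,0,0],0.6],[[0,-7,0],[0,0,0],0.6],[[0,-7,0],[0,0,0],0.6],[[0,-7,0],[0,0,0],0.6],[[0,0,0],[0,0,0],0.6]]' | sed -n '2,3p'
python3 -m handwheel '[[[0,-7,0],[0,0,0],0.6],[[0,-7,0],[0,0,0],0.6],[[0,-7,0],[0,0,0],0.6],[[0,-7,0],[0,0,0],0.6],[[0,-6,0],[0,0,0],0.6]]' | sed -n '2,3p'
python3 -c "
from h import *
s=ctrl.read_state();print(s['qpos'],s['eef_pos']);print(R.from_euler('xyz',s['tool_rot']).as_matrix().round(3))"
```

```text
eef_pos: [560.1, 198.1, 227.6]
tool_rot: [-3.12, 0.985, 1.582]
eef_pos: [563.3, 194.1, 237.8]
tool_rot: [2.802, 1.571, 1.217]
[-1.11274631  1.39102135  0.75615514  1.08251792  0.45381298  1.83378838
 -0.60388158] [563.2649114  194.11943412 237.8347951 ]
[[ 0.     1.    -0.014]
 [ 0.    -0.014 -1.   ]
 [-1.     0.    -0.   ]]
```

```bash

python3 -m handwheel '[[[0,0,-7],[0,0,0],0.3],[[0,0,-7],[0,0,0],0],[[0,0,-7],[0,0,0],0],[[0,0,-7],[0,0,0],0],[[0,0,-7],[0,0,0],0]]' | sed -n '2,3p'
python3 -m handwheel '[[[0,0,-7],[0,0,0],0],[[0,0,-7],[0,0,0],0],[[0,0,-7],[0,0,0],0],[[0,0,-7],[0,0,0],0],[[0,0,-7],[0,0,0],0]]' | sed -n '2,3p'
python3 -m handwheel '[[[0,0,-7],[0,0,0],0],[[0,0,-7],[0,0,0],0],[[0,0,-6],[0,0,0],0],[[0,0,0],[0,0,0],0]]' | sed -n '2,3p'
python3 - <<'E'
from h import *
s=ctrl.read_state();print(s['qpos'],s['eef_pos'],s['width']);print(R.from_euler('xyz',s['tool_rot']).as_matrix().round(3))
a=ctrl.get_image('side')['pixels'][0:360,100:500,::-1];b=ctrl.get_image('top')['pixels'][100:400,100:400,::-1]
cv2.imwrite('pics/s5.png',np.hstack([a,cv2.resize(b,(360,360),interpolation=cv2.INTER_CUBIC)]))
E
```

```text
eef_pos: [563.6, 192.7, 239.1]
tool_rot: [-1.579, 0.955, 3.119]
eef_pos: [563.6, 192.7, 239.3]
tool_rot: [-1.576, 0.344, 3.124]
eef_pos: [563.6, 192.7, 239.2]
tool_rot: [-1.575, -0.001, 3.126]
[-0.99442445  1.30421056  0.42118393  1.07954816  0.66685995  1.95025121
  0.7913316 ] [563.59818497 192.73152514 239.23467179] 85.37409036943006
[[-1.    -0.001 -0.016]
 [ 0.016  0.005 -1.   ]
 [ 0.001 -1.    -0.005]]
```

View pics/s5.png

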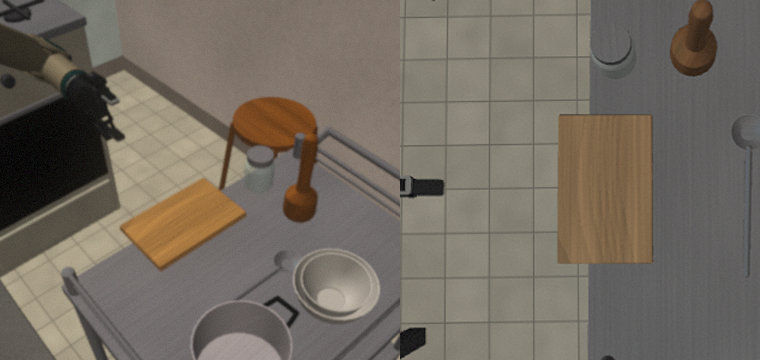

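```bash
cat >> h.py <<'E'
def tri(S,s,T,t):
    q=[S["pose"][:3,3],T["pose"][:3,3]];p=[p2w(S,[s],0)[0],p2w(T,[t],0)[0]]
    d=np.array([(a-b)/np.linalg.norm(a-b) for a,b in zip(p,q)])
    l=np.linalg.lstsq(np.c_[d[0],-d[1]],q[1]-q[0],rcond=None)[0]
    return (q[0]+l[0]*d[0]).round(1),(q[1]+l[1]*d[1]).round(1)
E
python3 - <<'E'
from h import *
np.set_printoptions(suppress=True,precision=1)
S=ctrl.get_image("side");T=ctrl.get_image("top")
print("upper tip",tri(S,(218,102),T,(135.8,255.5)))
for z in (200,240,270,300): print(z,p2w(T,[(135.8,255.8)],z),p2w(S,[(218,102),(222,137)],z).tolist())
E
```

```text
upper tip (array([552.2, 200.5, 308.7]), array([560.6, 194.5, 306.7]))
200 [[564.6 237.  200. ]] [[630.2361781033338, 348.1367340046181, 200.0], [564.5228625943265, 232.26764528301464, 200.0]]
240 [[562.9 221.1 240. ]] [[601.4974355291624, 293.77899353456326, 240.0], [539.8634845652394, 185.10284963306037, 240.0]]
270 [[561.7 209.1 270. ]] [[579.9433785985337, 253.01068818202214, 270.0], [521.3689510434242, 149.72925289559453, 270.0]]
300 [[560.5 197.2 300. ]] [[558.3893216679052, 212.24238282948102, 300.0], [502.87441752160885, 114.3556561581288, 300.0]]
```

```bash
cat >> h.py <<'E'
def proj(i,P):
    M=np.linalg.inv(i["pose"]);c=np.asarray(P,float)@M[:3,:3].T+M[:3,3]
    c=c*[1,-1,-1];K=np.array([[i["fx"],0,i["cx"]],[0,i["fy"],i["cy"]],[0,0,1]])
    return cv2.projectPoints(c,np.zeros(3),np.zeros(3),K,np.array([i["k1"],0,0,0,0]))[0][:,0].round(1)
E
python3 - <<'E'
from h import *
S=ctrl.get_image("side");T=ctrl.get_image("top")
for n,y,z in (("A",206,239),("B",206,271),("C",238,239)):
  P=[(563,y,z+57),(563,y,z+43),(563,y,z-43),(563,y,z-57)]
  print(n,proj(S,P).tolist(),proj(T,P[:1]).tolist())
print(proj(S,[(450,103,114),(670,103,114),(668,-37,114),(450,-37,114),(450,103,100)]).tolist())
b=S["pixels"][70:170,150:250,::-1];c=S["pixels"][170:270,210:350,::-1]
cv2.imwrite('pics/s6.png',np.hstack([cv2.resize(b,(500,500),interpolation=cv2.INTER_CUBIC)]))
E
```

```text
A [[222.0, 104.2], [223.0, 110.2], [228.6, 144.6], [229.5, 149.9]] [[130.5, 254.1]]
B [[219.8, 90.0], [220.8, 96.3], [226.6, 132.3], [227.5, 137.7]] [[120.5, 253.2]]
C [[213.1, 97.4], [214.2, 103.3], [220.2, 137.6], [221.1, 142.8]] [[107.3, 254.5]]
[[216.4, 225.1], [300.7, 175.8], [343.9, 211.0], [258.3, 267.1], [217.5, 229.7]]
```

View pics/s6.png

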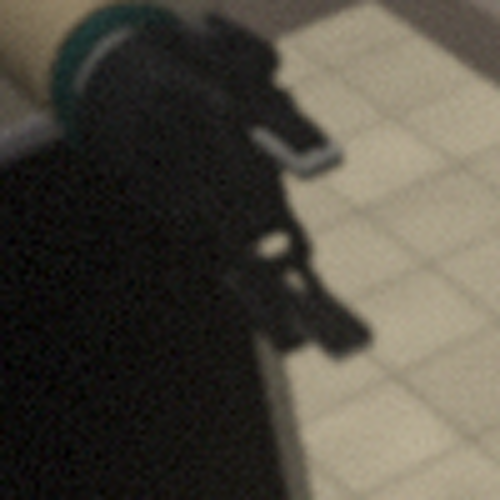

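```bash

python3 -m handwheel '[[[0,0,0],[0,0.033,0],0],[[0,0,0],[0,0.033,0],0],[[0,0,0],[0,0.033,0],0],[[0,0,0],[0,0.033,0],0],[[0,0,0],[0,0,0],0]]' | sed -n '2,4p'
python3 -m handwheel '[[[0,0,0],[0,0,0.03],0],[[0,0,0],[0,0,0.03],0],[[0,0,0],[0,0,0],0]]' | sed -n '2,4p'
python3 -c "
from h import *
s=ctrl.read_state();print(s['qpos'])"
```

```text
eef_pos: [560.0, 193.0, 97.0]
tool_rot: [-1.567, -0.01, 3.128]
force: [-0.7, -1.1, -1.6]
eef_pos: [561.7, 129.7, 108.6]
tool_rot: [-1.564, 0.001, 3.124]
force: [1.0, -0.2, 0.0]
[-0.94919871  1.45698583  0.40536955  1.14730976  0.61247438  1.78807139
  0.63700896]
```

```bash

python3 -m handwheel '[[[0,0,0],[0,0,0.02],0],[[0,0,0],[0,0,0.02],0],[[0,0,0],[0,0,0.02],0],[[0,0,0],[0,0,0.01],0],[[0,0,0],[0,0,0],0]]' | sed -n '2,4p'
python3 -m handwheel '[[[0,0,0],[0,0.0015,0.009],0],[[0,0,0],[0,0,0.009],0],[[0,0,0],[0,0,0.006],0],[[0,0,0],[0,0,0],0],[[0,0,0],[0,0,0],0]]' | sed -n '2,4p'
python3 - <<'E'
from h import *
a=ctrl.get_image('side')['pixels'][150:290,170:370,::-1];b=ctrl.get_image('top')['pixels'][180:340,140:370,::-1]
cv2.imwrite('pics/s7.png',np.vstack([cv2.resize(a,(420,294),interpolation=cv2.INTER_CUBIC),cv2.resize(b,(420,292),interpolation=cv2.INTER_CUBIC)]))
E
```

```text
eef_pos: [561.3, 63.1, 107.3]
tool_rot: [-1.569, 0.002, 3.127]
force: [0.7, 0.4, -0.0]
eef_pos: [560.9, 41.1, 103.3]
tool_rot: [-1.571, -0.0, 3.13]
force: [0.5, -0.2, 0.4]
```

View pics/s7.png

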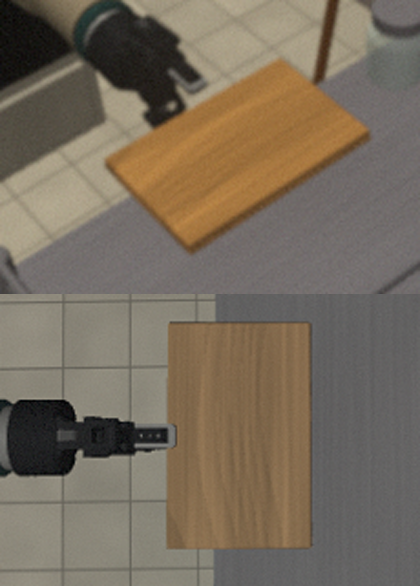

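The lower panel shows the upper finger tip at about (175,435), just over the board's overhanging edge at column 168. The deck edge is at column 215, and the board lies square. I'll advance, centre the height and grip.

```bash

python3 -m handwheel '[[[0,0,0],[0,-0.003,0.004],0],[[0,0,0],[0,0,0.003],0],[[0,0,0],[0,0,0],0],[[0,0,0],[0,0,0],0]]' | sed -n '2,4p'
python3 -m handwheel '[[[0,0,0],[0,0,0],1],[[0,0,0],[0,0,0],1],[[0,0,0],[0,0,0],1],[[0,0,0],[0,0,0],1],[[0,0,0],[0,0,0],1]]'
python3 -m handwheel '[[[0,0,0],[0,0,0],1],[[0,0,0],[0,0,0],1],[[0,0,0],[0,0,0],1],[[0,0,0],[0,0,0],1],[[0,0,0],[0,0,0],1]]'
```

```text
eef_pos: [560.8, 33.9, 106.5]
tool_rot: [-1.571, 0.0, 3.129]
force: [0.2, 0.7, -0.1]
clock: 20.0
eef_pos: [560.8, 34.2, 106.2]
tool_rot: [-1.571, -0.0, 3.13]
force: [0.0, -0.3, -0.7]
width: 25.6
gripper_force: 0.0
clock: 20.42
eef_pos: [560.9, 34.2, 107.0]
tool_rot: [-1.57, 0.001, 3.13]
force: [0.1, 1.7, 4.6]
width: 13.1
gripper_force: 60.4
```

```bash

python3 -m handwheel '[[[0,0,0],[0,-0.008,0],1],[[0,0,0],[0,-0.015,0],1],[[0,0,0],[0,-0.02,0],1],[[0,0,0],[0,-0.02,0],1],[[0,0,0],[0,-0.02,0],1]]'
python3 -m handwheel '[[[0,0,0],[0,-0.02,0],1],[[0,0,0],[0,-0.02,0],1],[[0,0,0],[0,-0.015,0],1],[[0,0,0],[0,-0.008,0],1],[[0,0,0],[0,0,0],1]]'
python3 -c "
from h import *
s=ctrl.read_state();print(s['qpos'],s['torque'])"
```

```text
clock: 20.83
eef_pos: [560.7, 34.1, 190.1]
tool_rot: [-1.573, -0.0, 3.13]
force: [-0.5, -0.6, -2.7]
width: 13.3
gripper_force: 60.2
clock: 21.25
eef_pos: [561.1, 34.2, 254.0]
tool_rot: [-1.573, 0.002, 3.13]
force: [1.5, 0.4, -3.3]
width: 13.7
gripper_force: 60.2
[-0.92319719  1.18084886  0.47390362  1.48522663  0.7318585   1.63404709
  0.6587822 ] [ 1.78918131 -0.00772871 -0.00496051]
```

```bash

R5='[[[0,0,6],[0,0,0],1],[[0,0,6],[0,0,0],1],[[0,0,6],[0,0,0],1],[[0,0,6],[0,0,0],1],[[0,0,6],[0,0,0],1]]'; unset R5
python3 -m handwheel '[[[0,0,3],[0,0,0],1],[[0,0,5],[0,0,0],1],[[0,0,6],[0,0,0],1],[[0,0,6],[0,0,0],1],[[0,0,6],[0,0,0],1]]' | sed -n '2,5p'
python3 -m handwheel '[[[0,0,6],[0,0,0],1],[[0,0,6],[0,0,0],1],[[0,0,6],[0,0,0],1],[[0,0,6],[0,0,0],1],[[0,0,6],[0,0,0],1]]' | sed -n '2,5p'
python3 -c "
from h import *
s=ctrl.read_state();print(s['qpos'],s['torque'])"
```

```text
eef_pos: [560.5, 34.2, 250.6]
tool_rot: [-1.572, 0.457, 3.129]
force: [0.2, 0.3, -2.5]
width: 13.2
eef_pos: [560.5, 34.2, 250.5]
tool_rot: [-1.572, 0.981, 3.129]
force: [-0.6, -0.2, -2.9]
width: 13.3
[-1.0401554   1.26775904  0.72524874  1.48946309  0.57486262  1.50308401
 -0.17009478] [ 1.74928708  0.04738949 -0.02020613]
```

```bash

python3 -m handwheel '[[[0,0,6],[0,0,0],1],[[0,0,6],[0,0,0],1],[[0,0,6],[0,0,0],1],[[0,0,6],[0,0,0],1],[[0,0,6],[0,0,0],1]]' | sed -n '2,5p'
python3 -m handwheel '[[[0,0,6],[0,0,0],1],[[0,0,6],[0,0,0],1],[[0,0,6],[0,0,0],1],[[0,0,6],[0,0,0],1],[[0,0,6],[0,0,0],1]]' | sed -n '2,5p'
python3 -c "
from h import *
s=ctrl.read_state();print(s['qpos'],s['torque'])"
```

```text
eef_pos: [560.4, 34.2, 250.5]
tool_rot: [-1.583, 1.504, 3.117]
force: [-0.2, -0.3, -2.9]
width: 13.0
eef_pos: [560.4, 34.2, 250.4]
tool_rot: [1.573, 1.114, -0.01]
force: [0.2, 0.3, -2.7]
width: 13.0
[-1.14806437  1.40384498  1.01797211  1.49274567  0.35205517  1.38073739
 -0.99499957] [ 1.7292526   0.01829969 -0.04321963]
```

```bash

python3 -m handwheel '[[[0,0,6],[0,0,0],1],[[0,0,6],[0,0,0],1],[[0,0,6],[0,0,0],1],[[0,0,6],[0,0,0],1],[[0,0,6],[0,0,0],1]]' | sed -n '2,5p'
python3 -m handwheel '[[[0,0,6],[0,0,0],1],[[0,0,6],[0,0,0],1],[[0,0,6],[0,0,0],1],[[0,0,6],[0,0,0],1],[[0,0,6],[0,0,0],1]]' | sed -n '2,5p'
python3 -m handwheel '[[[0,0,4],[0,0,0],1],[[0,0,0],[0,0,0],1]]' | sed -n '2,5p'
python3 - <<'E'
from h import *
s=ctrl.read_state();print(s['qpos'],s['torque']);print(R.from_euler('xyz',s['tool_rot']).as_matrix().round(3))
E
```

```text
eef_pos: [560.4, 34.2, 250.3]
tool_rot: [1.572, 0.59, -0.012]
force: [-0.9, 0.3, -2.2]
width: 13.5
eef_pos: [560.4, 34.2, 250.3]
tool_rot: [1.571, 0.066, -0.012]
force: [0.0, -0.4, -3.2]
width: 13.3
eef_pos: [560.5, 34.1, 250.4]
tool_rot: [1.571, 0.0, -0.012]
force: [-0.1, 0.3, -3.0]
width: 13.2
[-1.20922043  1.55805133  1.28041352  1.49436072  0.11320819  1.31627698
 -1.86911447] [ 1.76535842 -0.03117464 -0.0518079 ]
[[ 1.     0.    -0.012]
 [-0.012 -0.    -1.   ]
 [-0.     1.    -0.   ]]
```

```bash

python3 -m handwheel '[[[0,0,0],[0,-0.008,0],1],[[0,0,0],[0,-0.018,0],1],[[0,0,0],[0,-0.02,0],1],[[0,0,0],[0,-0.02,0],1],[[0,0,0],[0,-0.02,0],1]]' | sed -n '2,4p'
python3 -m handwheel '[[[0,0,0],[0,-0.018,0],1],[[0,0,0],[0,-0.012,0],1],[[0,0,0],[0,-0.007,0],1],[[0,0,0],[0,0,0],1],[[0,0,0],[0,0,0],1]]' | sed -n '2,4p'
python3 - <<'E'
from h import *
s=ctrl.read_state();print(s['qpos'],s['torque'])
E
```

```text
eef_pos: [560.4, 34.0, 162.5]
tool_rot: [1.571, 0.003, -0.012]
force: [-0.5, 1.3, -2.4]
eef_pos: [561.0, 34.1, 130.0]
tool_rot: [1.569, -0.0, -0.012]
force: [0.2, -0.0, -2.2]
[-1.18727283  1.70882047  1.19648518  1.40932768  0.01510791  1.33764584
 -1.97238907] [ 1.68177672 -0.03247489  0.0295862 ]
```

```bash

python3 -m handwheel '[[[0,0,0],[0,-0.005,0],1],[[0,0,0],[0,-0.005,0],1],[[0,0,0],[0,-0.002,0],1],[[0,0,0],[0,0,0],1],[[0,0,0],[0,0,0],1]]' | sed -n '2,4p'
python3 -m handwheel '[[[0,0,0],[0,-0.002,0],1],[[0,0,0],[0,-0.002,0],1],[[0,0,0],[0,0,0],1],[[0,0,0],[0,0,0],1]]' | sed -n '2,4p'
python3 -m handwheel '[[[0,0,0],[0,-0.002,0],1],[[0,0,0],[0,0,0],1],[[0,0,0],[0,0,0],1]]' | sed -n '2,4p'
```

```text
eef_pos: [560.8, 34.2, 117.4]
tool_rot: [1.571, 0.0, -0.012]
force: [0.1, 0.5, -2.4]
eef_pos: [560.7, 34.1, 113.2]
tool_rot: [1.571, 0.0, -0.012]
force: [-0.3, -0.2, -1.9]
eef_pos: [560.8, 34.1, 111.2]
tool_rot: [1.571, 0.0, -0.012]
force: [0.4, 0.2, -2.3]
```

```bash

python3 -m handwheel '[[[0,0,0],[0,-0.001,0],1],[[0,0,0],[0,0,0],1],[[0,0,0],[0,0,0],1]]' | sed -n '2p;4p'
python3 -m handwheel '[[[0,0,0],[0,-0.001,0],1],[[0,0,0],[0,0,0],1],[[0,0,0],[0,0,0],1]]' | sed -n '2p;4p'
python3 -m handwheel '[[[0,0,0],[0,-0.001,0],1],[[0,0,0],[0,0,0],1],[[0,0,0],[0,0,0],1]]' | sed -n '2p;4p'
python3 -m handwheel '[[[0,0,0],[0,-0.001,0],1],[[0,0,0],[0,0,0],1],[[0,0,0],[0,0,0],1]]' | sed -n '2p;4p'
```

```text
eef_pos: [560.8, 34.1, 110.2]
force: [0.4, -0.2, -2.9]
eef_pos: [560.8, 34.1, 109.2]
force: [-0.5, -0.4, -2.8]
eef_pos: [560.8, 34.2, 108.2]
force: [-0.4, 0.4, -2.8]
eef_pos: [560.8, 34.1, 107.7]
force: [0.6, 0.3, -1.6]
```

```bash

python3 -m handwheel '[[[0,0,0],[0,-0.0005,0],1],[[0,0,0],[0,0,0],1],[[0,0,0],[0,0,0],1]]' | sed -n '2p;4p'
python3 -m handwheel '[[[0,0,0],[0,-0.0005,0],1],[[0,0,0],[0,0,0],1],[[0,0,0],[0,0,0],1]]' | sed -n '2p;4p'
python3 - <<'E'
from h import *
np.set_printoptions(suppress=True,precision=1)
i=ctrl.get_image("top");b=i["pixels"].astype(int);d=b[...,0]-b[...,2]
cv2.imwrite("pics/t8.png",i["pixels"][:,:,::-1])
for r in (200,215,230,290,305,315):
  w=np.where(d[r,215:330]>20)[0]+215; print(r,w.min(),w.max(),p2w(i,[(w.min(),r),(w.max(),r)],114)[:,1])
for c in (240,270,300):
  w=np.where(d[170:340,c]>20)[0]+170; print(c,w.min(),w.max(),p2w(i,[(c,w.min()),(c,w.max())],114)[:,0])
E
```

```text
eef_pos: [560.8, 34.2, 107.5]
force: [0.4, 1.1, -0.4]
eef_pos: [560.8, 34.2, 107.3]
force: [-0.6, 1.6, 2.0]
200 231 310 [102.5 -37.9]
215 231 310 [102.6 -37.5]
230 231 310 [102.6 -37.2]
290 231 310 [103.  -35.7]
305 231 310 [103.1 -35.3]
315 231 310 [103.2 -35.1]
240 197 322 [670.1 449.6]
270 198 322 [667.5 448.9]
300 198 322 [666.8 448.1]
```

```bash

python3 -m handwheel '[[[0,0,0],[0,0.0005,0],0.9],[[0,0,0],[0,0,0],0.8],[[0,0,0],[0,0,0],0.6],[[0,0,0],[0,0,0],0.4],[[0,0,0],[0,0,0],0.4]]' | sed -n '2,5p'
python3 -m handwheel '[[[0,0,0],[0,0,0],0.3],[[0,0,0],[0,0,0],0.3],[[0,0,0],[0,0,-0.01],0.3],[[0,0,0],[0,0,-0.02],0.3],[[0,0,0],[0,0,-0.03],0.3]]' | sed -n '2,5p'
python3 -m handwheel '[[[0,0,0],[0,0,-0.03],0.3],[[0,0,0],[0,0,-0.01],0.0],[[0,0,0],[0,0,0],0],[[0,0,0],[0,0,0],0]]' | sed -n '2,5p'
python3 - <<'E'
from h import *
np.set_printoptions(suppress=True,precision=1)
i=ctrl.get_image("top");b=i["pixels"].astype(int);d=b[...,0]-b[...,2]
for r in (200,230,290,315):
  w=np.where(d[r,215:330]>20)[0]+215; print(r,w.min(),w.max(),p2w(i,[(w.min(),r),(w.max(),r)],114)[:,1])
print(ctrl.read_state()["qpos"])
E
```

```text
eef_pos: [560.7, 34.0, 106.4]
tool_rot: [1.571, 0.0, -0.012]
force: [-0.5, 0.2, 0.8]
width: 51.0
eef_pos: [560.2, 93.2, 107.1]
tool_rot: [1.569, 0.0, -0.017]
force: [1.0, -0.1, -0.7]
width: 59.9
eef_pos: [562.1, 134.6, 106.8]
tool_rot: [1.571, -0.0, -0.011]
force: [0.2, -0.4, -0.1]
width: 85.5
200 231 310 [102.5 -37.9]
230 231 310 [102.6 -37.2]
290 231 310 [103.  -35.7]
315 230 310 [105.  -35.1]
[-1.2  1.7  1.2  1.2 -0.   1.6 -2. ]
```

```bash

python3 -m handwheel '[[[0,0,-7],[0,0.009,0],0],[[0,0,-7],[0,0,0],0],[[0,0,-7],[0,0,0],0],[[0,0,-7],[0,0,0],0],[[0,0,-7],[0,0,0],0]]' | sed -n '2,3p'
python3 -m handwheel '[[[0,0,-7],[0,0,0],0],[[0,0,-7],[0,0,0],0],[[0,0,-7],[0,0,0],0],[[0,0,-7],[0,0,0],0],[[0,0,-7],[0,0,0],0]]' | sed -n '2,3p'
python3 -m handwheel '[[[0,0,-7],[0,0,0],0],[[0,0,-7],[0,0,0],0],[[0,0,-6],[0,0,0],0],[[0,0,0],[0,0,0],0]]' | sed -n '2,3p'
python3 - <<'E'
from h import *
s=ctrl.read_state();print(s['qpos']);print(R.from_euler('xyz',s['tool_rot']).as_matrix().round(3))
E
```

```text
eef_pos: [561.2, 132.4, 116.0]
tool_rot: [1.569, 0.618, -0.016]
eef_pos: [561.3, 132.4, 116.0]
tool_rot: [1.565, 1.229, -0.02]
eef_pos: [561.4, 132.2, 115.9]
tool_rot: [-1.34, 1.567, -2.926]
[-1.08124268  1.53117146  0.73442501  1.16080989  0.37365826  1.66918349
 -0.72675911]
[[-0.004  1.    -0.015]
 [-0.001 -0.015 -1.   ]
 [-1.    -0.004  0.001]]
```

```bash

python3 -m handwheel '[[[0,0,0],[0,0,0.015],0],[[0,0,0],[0,0,0.02],0],[[0,0,0],[0,0,0.02],0],[[0,0,0],[0,0,0.01],0],[[0,0,0],[0,0,0],0]]' | sed -n '2,4p'
python3 -m handwheel '[[[0,0,0],[0,0,0.005],0],[[0,0,0],[0,0,0.005],0],[[0,0,0],[0,0,0.005],0],[[0,0,0],[0,0,0.005],0],[[0,0,0],[0,0,0.005],0]]' | sed -n '2,4p'
python3 -m handwheel '[[[0,0,0],[0,0,0.005],0],[[0,0,0],[0,0,0.005],0],[[0,0,0],[0,0,0.002],0],[[0,0,0],[0,0,0],0]]' | sed -n '2,4p'
cat > edge.py <<'E'
from h import *
np.set_printoptions(suppress=True,precision=1)
i=ctrl.get_image("top");b=i["pixels"].astype(int);d=b[...,0]-b[...,2]
for r in (205,222,300,312):
  w=np.where(d[r,215:375]>20)[0]+215; print(r,w.min(),w.max(),p2w(i,[(w.min(),r),(w.max(),r)],114)[:,1])
E
python3 edge.py
```

```text
eef_pos: [559.9, 66.0, 116.8]
tool_rot: [0.274, 1.567, -1.314]
force: [-0.5, -0.7, 0.5]
eef_pos: [561.1, 44.3, 115.4]
tool_rot: [2.982, 1.57, 1.4]
force: [-2.0, 1.2, -0.3]
eef_pos: [560.5, 31.4, 116.1]
tool_rot: [-0.119, 1.57, -1.702]
force: [0.7, 0.3, 0.1]
205 246 324 [ 75.9 -62.7]
222 246 325 [ 76. -64.]
300 245 325 [ 78.5 -61.8]
312 245 325 [ 78.7 -61.5]
```

```bash

python3 -m handwheel '[[[0,0,0],[0,0,0.005],0],[[0,0,0],[0,0,0.005],0],[[0,0,0],[0,0,0.005],0],[[0,0,0],[0,0,0.005],0],[[0,0,0],[0,0,0.005],0]]' | sed -n '2,4p'
python3 -m handwheel '[[[0,0,0],[0,0,0.005],0],[[0,0,0],[0,0,0.005],0],[[0,0,0],[0,0,0.003],0],[[0,0,0],[0,0,0],0]]' | sed -n '2,4p'
python3 edge.py
```

```text
eef_pos: [560.4, 6.5, 115.7]
tool_rot: [-2.503, 1.571, 2.197]
force: [0.8, 2.1, -0.6]
eef_pos: [559.9, -6.9, 116.2]
tool_rot: [-0.208, 1.57, -1.792]
force: [-0.5, 0.9, -0.1]
205 268 346 [  36.8 -101.8]
222 268 346 [  37.  -101.2]
300 267 346 [ 40.  -98.7]
312 267 346 [ 40.1 -98.3]
```

```bash

python3 -m handwheel '[[[0,0,0],[0,0,-0.01],0],[[0,0,0],[0,0,-0.03],0],[[0,0,0],[0,0,-0.03],0],[[0,0,0],[0,0,-0.03],0],[[0,0,0],[0,0,-0.03],0]]' | sed -n '2,4p'
python3 -m handwheel '[[[0,0,0],[0,0,-0.03],0],[[0,0,0],[0,0,-0.02],0],[[0,0,0],[0,0,0],0],[[0,0,0],[0,0,0],0]]' | sed -n '1,4p'
python3 edge.py
python3 - <<'E'
from h import *
i=ctrl.get_image("top");b=i["pixels"][:,:,::-1];cv2.imwrite("pics/t9.png",b)
a=cv2.imread("pics/top0.png")
d=cv2.absdiff(cv2.GaussianBlur(a,(5,5),0),cv2.GaussianBlur(b,(5,5),0)).max(2)
n,l,s,c=cv2.connectedComponentsWithStats((d>20).astype(np.uint8))
print([x.tolist() for x in s[1:] if x[4]>15])
print("profile across board",b[260,262:352].mean(1).round().astype(int).tolist())
print("before",a[260,262:358].mean(1).round().astype(int).tolist())
E
```

```text
eef_pos: [561.6, 126.7, 115.9]
tool_rot: [-2.924, 1.57, 1.777]
force: [1.4, 1.0, 0.2]
clock: 32.45
eef_pos: [562.6, 175.9, 115.4]
tool_rot: [2.998, 1.569, 1.418]
force: [-0.3, -0.1, 0.6]
205 268 346 [  36.8 -101.8]
222 268 346 [  37.  -101.2]
300 267 346 [ 40.  -98.7]
312 267 346 [ 40.1 -98.3]
[[276, 198, 10, 2, 16], [276, 206, 63, 109, 1868], [47, 215, 120, 87, 5447], [267, 218, 7, 105, 461], [347, 218, 7, 101, 310], [0, 238, 19, 57, 819], [18, 238, 6, 42, 106], [23, 242, 27, 36, 781], [309, 318, 38, 5, 124]]
profile across board [94, 96, 100, 98, 98, 100, 99, 103, 109, 110, 111, 108, 108, 108, 98, 32, 42, 41, 39, 67, 106, 104, 95, 92, 97, 104, 101, 104, 98, 97, 99, 101, 102, 104, 102, 104, 107, 111, 110, 101, 101, 102, 106, 108, 107, 111, 107, 105, 105, 108, 107, 108, 106, 103, 103, 100, 102, 106, 105, 101, 98, 93, 94, 99, 101, 94, 100, 105, 109, 107, 93, 36, 42, 43, 41, 65, 101, 105, 107, 106, 110, 107, 104, 106, 105, 99, 97, 101, 98, 101]
before [95, 91, 96, 95, 93, 95, 92, 90, 90, 94, 101, 99, 98, 96, 99, 101, 99, 97, 99, 94, 94, 99, 96, 94, 98, 99, 103, 110, 113, 111, 106, 103, 104, 105, 102, 100, 102, 103, 100, 100, 107, 103, 99, 95, 95, 95, 101, 99, 98, 94, 95, 96, 101, 106, 98, 93, 104, 98, 97, 93, 92, 91, 93, 96, 96, 95, 97, 102, 104, 107, 100, 101, 102, 105, 109, 107, 100, 99, 102, 103, 105, 105, 101, 103, 102, 104, 101, 89, 77, 99, 99, 94, 99, 97, 96, 97]
```

The groove now shows on the board's upper face. Between the start and end pictures only the board and the robot changed, and the robot is clear. I'm handing in.

```bash
python3 -c "
from cell import ctrl
print(ctrl.finish_job())"
```

```text
the job is handed in; nothing more can be done
None
```

The chopping board is turned over with its groove up, lying flat on the deck with its front edge about 16 mm inside the deck's edge; nothing else on the trolley moved, and I handed the job in at about 33 s.

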